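Clamp the tablet tub and take off its squeeze-and-turn safety cap

TASK

Open the tub of bottle-cleaning tablets that stands loose in the bench vise. Throw the vise lever across into its marked notch so that the tub is held fast, squeeze both side tabs of the tub's safety cap and turn the cap anticlockwise off its neck, and set the cap down upright (not dropped) in the shallow steel tray. Leave the vise locked with the tub standing in it, and do not disturb the other things on the table.

Things in the scene. Friction and masses are not known exactly. Their poses are not given: they have to be found in the camera images.
- vise: Grey cast lever-action bench vise, bolted down. Base plate 110 (its x) x 250 (its y) x 16 mm; origin on the table, 10 mm to +y of the plate's centre. Rubber vee jaw (70 mm high) on the -y side, moving rubber pad on the +y side; the clamped tub's axis is at (0, -65) mm. Its flat steel cam lever turns about an upright pin at (0, 55) mm over a bright quadrant plate at the +y end.
- vise_lever (a joint): Lever angle, rad, growing anticlockwise from above: 0 = jaws open, 1.35 = end of travel. Starts at 0 to 0.25. The grip's bearing from the pivot is 0.873 + this value from the vise's x axis. From about 0.4 the jaw presses on the tub; a spring plunger rides over a horn at 1.02 to 1.15 (up to 6 N at the grip) and drops into the notch, where the lever rests at 1.26 to 1.3. Left short of 1.15 it is not locked.
- lever_grip (a point): Point on the axis of the lever's upright round black grip, 84 mm above the table; moves with the lever on a level circle of 95 mm radius about lever_pivot. The grip is 22 mm in diameter and stands on the lever's outer end from 48 to 108 mm above the table.
- lever_pivot (a point): Point on the upright axis of the lever's pin, 84 mm above the table, level with lever_grip.
- notch (a point): Where lever_grip lies when the lever rests in its notch: the gap between two upright steel horns on the quadrant's rim, marked by an engraved line that points here. 84 mm above the table; x and y axes are the vise's.
- tub: White plastic tub of tablets, 74 mm in diameter, shoulder 80 mm and neck rim 116 mm above its underside; 0.2 to 0.42 kg. Origin: centre of its underside (16 mm above the table, on the vise's bed), z up. Loose between the open jaws; clamping shifts it up to 1 mm. Unclamped it can turn or lift with its cap. Two upright stops on its shoulder stand 7 mm high, 29 to 33 mm from its axis, beside the cap.
- cap: Grey safety cap, 55 mm in diameter, 40 mm high, 75 g; origin: centre of its lower rim (98 mm above the table when on the tub), z up. Tabs on its +x and -x sides. With both tabs held in, turn it anticlockwise (from above): about 0.3 N m; free after 60 degrees, 80 (1.4 rad) is right, stop at 125. A sprung liner then lifts it 3 mm; raise it 40 mm to clear the neck. It stands upright on its rim.
- tab_a_face (a point): Centre of the flat ribbed face of one tab, on the cap's +x side, 33 mm from its axis (66 mm across both tabs), 24 mm above the cap's lower rim; 22 mm wide, from 10 to 36 mm above that rim. It slides in 5 mm: 2.4 N at first, 8.4 N at the end. Its foot catches on a shoulder stop unless it is pressed 4 mm or more: grip both tabs with 15 to 30 N.
- tab_b_face (a point): The same for the opposite tab, on the cap's -x side. The stops on the tub's shoulder reach 5 mm above the cap's lower rim, so keep fingertips at least 9 mm above that rim while turning.
- tray: Shallow square stainless steel parts tray, 150 x 150 mm outside, 12 mm high, walls and floor 3 mm thick, fixed to the table. Origin: centre of its underside, on the table; sides along its x and y.
- pump_base: Bystander: red aluminium floor pump base, 230 mm long (its y), 67 mm high; origin on its underside below the round barrel socket. Leave alone.
- tire_lever_a: Bystander: yellow plastic tire lever, about 125 mm long (its x), lying flat; origin near its middle, on the table. Leave alone.
- tire_lever_b: Bystander: a second tire lever of the same kind. Leave alone.
- bell: Bystander: green plastic bicycle bell, 60 mm in diameter, 42 mm high; origin under the dome's centre. Leave alone.
There are look-alikes about, which are no part of the job. What is meant by the cap is not pink or yellow, and is the larger of those in its own colour.

How it is judged:
By the outcome, as a careful person would: the job done as asked, in the order asked, and still so for the second after the job is handed in, with the robot touching nothing.
It also fails if it takes over 58 s, if anything falls off the work surface, if the arm or the gripper's body presses on something with over 40 N, if the wrist force passes 120 N, or if a joint passes its speed limit or range.

ROBOT

A 6-joint arm with a two-finger parallel gripper is mounted at the origin on the work surface. World frame = base frame: x ahead of the robot, y to its left, z up, the work surface at z = 0. Lengths are in m, angles in rad, forces in N, time in s.
With the tool pointing down it reaches from about 0.3 to 0.775 m from the base axis. Payload 14.6 kg.
Tool frame: the origin (TCP) lies midway between the tips of the shut fingers; the grasp point (between the pads) lies 19 mm behind it (ctrl.pinch_z is the distance from the TCP to the grasp point, in m); z points along the fingers, y is the line along which they close (so a half turn about z gives the same grasp; the last joint's range is limited). The gripper opens to 94 mm and grips with 3 to 60 N. Pads are 16 mm wide; open, the fingers measure 119 mm over their backs; the gripper's body (75 mm by 177 mm) begins 78 mm behind the grasp point.
Start: joints at [1.171, 0.3, 1.521, -0, 1.321, -0.067], TCP at [0.18, 0.52, 0.205] pointing down, gripper open.
Joint ranges: [-3.03, 3.03], [-0.79, 2.21], [0.23, 2.52], [-1.04, 4.18], [0, 3.07], [-2.55, 2.55]. Speed limits (rad/s): [2.22, 2.22, 2.57, 3.14, 3.14, 3.14].

INTERFACE

Orientations are given as [roll, pitch, yaw] about the fixed x, y, z axes, in that order (R = Rz(yaw) Ry(pitch) Rx(roll)).
In Python, from station import ctrl gives the robot as it stands.
- The arm moves only by the tool jog_arm, never from a script. Its argument "motion" is a list of rows, each a list of 7 numbers: the shift along the tool's x, y, z in m, then the turn, a rotation vector about the tool's x, y, z in rad, then the opening, from -1 (shut) to 1 (fully open). In form: [[tx, ty, tz, rx, ry, rz, gripper], ...]. A call has 1 to 5 rows; each row shifts and turns the commanded pose from where the row before left it, along the tool's axes as they then stand; what a row does not reach is not made up. A row lasts 1/10 s, in which the tool goes at most 50 mm and 8.59 degrees, less where a joint would pass 70% of its speed; a pose out of reach is approached as far as the arm can. A call is refused whole if a number of a shift passes 0.05 or a number of a turn 0.15, either way. A call with a gripper value outside its range is refused whole. The fingers move at their own pace and stop on an object; "squeeze" is the grip in N (left out, the last holds). Time passes only in rows, so rows that do not move let the fingers close. It gives the time, the measured TCP pose, the force, the opening and the grip force at its end, in the units of the state.
- ctrl.get_obs(): the state, without advancing time (a new reading comes with each control period).
- ctrl.camera(name): name is "scene" or "top" or "wrist"; returns the picture (400x640x3 uint8, red, green, blue); there is no depth.
- ctrl.camera_model(name): a dict with "intrinsics" (3x3 intrinsics, pixels), "rvec" (rotation vector, rad) and "tvec" (3), from world to camera coordinates, as OpenCV has them. Camera axes: x right, y down, z forward; pixel columns grow to the right and rows downward; lengths in m; the calibration is good to about 2 mm. A picture is of the moment at which its call begins: read the wrist's pose just before it. camera_model takes no time and is no camera call; for the wrist camera it gives the pose at the moment of the call.
- ctrl.hand_in(): hands the job in; it is judged then, once.
The state is a dict: "time_s": time; "qpos": joint angles; "joint_vel": joint speeds; "tau": joint torques, N m; "ee_pos": TCP position; "eef_rot": TCP orientation; "force": force on the tool from outside, world axes, zero at the start; "moment": the same for the moment, N m; "grip_width": finger opening in m; "grip_force": force on a finger pad.
Only numpy, scipy, OpenCV 4.12 (cv2) and the standard library are available. Lean on these libraries where they do the work, as an engineer would, in place of code of your own. Each camera call takes 0.05 s, during which the arm holds its last target. There are 200 camera calls.

## Working session

There is one attempt and no reset: what is moved stays moved. The work goes in short steps, Python scripts to look and compute and a tool call to move; the robot and the scene stay as the last step left them, time stands still between calls to the robot, and variables do not carry over. Pictures are saved under pics/ and viewed, at most 10 in all, crops included, and the job is handed in when it is done.

Besides the shell and the picture viewer there is one more tool, called after "Request:" as name([rows], argument=value, ...), one row to a line, values as JSON. jog_arm: Moves the arm, as the interface text tells. Its arguments: {"type":"object","properties":{"motion":{"type":"array"},"squeeze":{"type":"number"}},"required":["motion"]}

```bash
mkdir -p pics; ls
python3 - <<'E'
from station import ctrl
import cv2
for n in ("scene","top"):
    cv2.imwrite(f"pics/{n}1.png",ctrl.camera(n)[:,:,::-1])
    m=ctrl.camera_model(n);print(n,m)
o=ctrl.get_obs();print(o)
E
```

```text
pics
scene {'intrinsics': array([[365.52368718,   0.        , 323.37778569],
       [  0.        , 365.52368718, 198.66531591],
       [  0.        ,   0.        ,   1.        ]]), 'rvec': array([ 2.01537697,  0.80382345, -0.41435272]), 'tvec': array([-0.40187156, -0.1621106 ,  1.33116751])}
top {'intrinsics': array([[459.86639639,   0.        , 321.70389088],
       [  0.        , 459.86639639, 200.03001199],
       [  0.        ,   0.        ,   1.        ]]), 'rvec': array([ 2.11833276, -2.14830868,  0.19693852]), 'tvec': array([-0.02758856,  0.62215763,  1.03214322])}
{'time_s': 0.1, 'qpos': array([ 1.17139981e+00,  3.00414957e-01,  1.52151845e+00,  6.49400009e-06,
        1.32069499e+00, -6.66048250e-02]), 'joint_vel': array([-1.47145911e-03, -2.79708174e-04, -1.22253086e-03, -8.32875605e-04,
        5.96012561e-04, -9.07206731e-05]), 'tau': array([-1.23467387e-03, -5.32647300e+01, -3.53277791e+01,  7.08534429e-02,
        2.34547199e-02, -5.37393225e-05]), 'ee_pos': array([0.17958784, 0.51960597, 0.20494362]), 'eef_rot': array([-3.14055962e+00, -7.52110067e-05,  2.80879932e+00]), 'force': array([-0.07395117,  0.2660715 , -0.18415899]), 'moment': array([-0.00038661, -0.00152531, -0.01018251]), 'grip_force': 0.0, 'grip_width': 0.09398404167626574}
```

View pics/scene1.png

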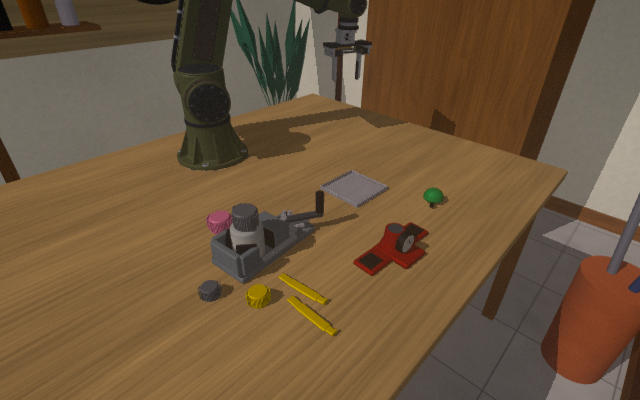

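View pics/top1.png

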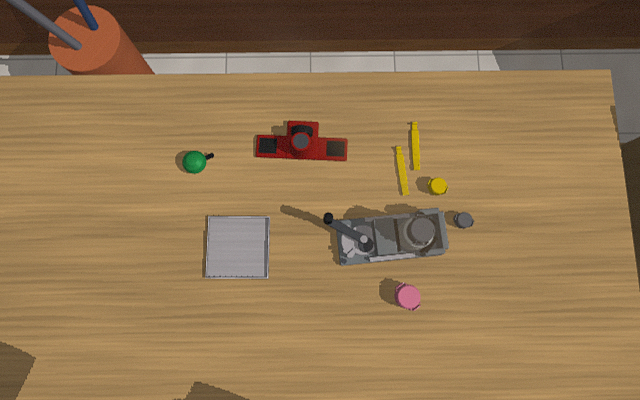

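The scene shows the vise with the tub in the middle. In the top view the lever grip is near (328,218), the pin (364,240), the grey cap (420,231) and the tray (238,247). The small grey, pink and yellow caps are decoys.

```bash
cat > h.py <<'E'
import numpy as np,cv2
from station import ctrl
def cam(n):
    m=ctrl.camera_model(n);R=cv2.Rodrigues(m["rvec"])[0];return m["intrinsics"],R,np.asarray(m["tvec"])
def ray(c,px):
    K,R,t=c;d=R.T@np.linalg.solve(K,[px[0],px[1],1.]);return -R.T@t,d
def onz(c,px,z):
    o,d=ray(c,px);return (o+d*(z-o[2])/d[2])
def tri(c1,p1,c2,p2):
    (a,u),(b,v)=ray(c1,p1),ray(c2,p2)
    s=np.linalg.lstsq(np.c_[u,-v],b-a,rcond=None)[0];p,q=a+s[0]*u,b+s[1]*v
    return (p+q)/2,np.linalg.norm(p-q)
def proj(c,P):
    K,R,t=c;q=K@(R@np.asarray(P)+t);return q[:2]/q[2]
E
python3 - <<'E'
from h import *
t=cv2.imread("pics/top1.png");s=cv2.imread("pics/scene1.png")
a=cv2.resize(t[200:275,315:475],(800,375),interpolation=cv2.INTER_CUBIC)
b=cv2.resize(s[180:285,200:340],(800,600),interpolation=cv2.INTER_CUBIC)
cv2.imwrite("pics/tc.png",a);cv2.imwrite("pics/sc.png",b)
T=cam("top")
for p,z in [((328,218),.108),((364,240),.08),((420,231),.138),((238,247),.012)]: print(p,onz(T,p,z))
E
```

```text
(328, 218) [ 0.57138005 -0.04925551  0.108     ]
(364, 240) [ 0.52362878 -0.13093523  0.08      ]
(420, 231) [ 0.53625376 -0.24661249  0.138     ]
(238, 247) [0.51699331 0.16679132 0.012     ]
```

View pics/tc.png

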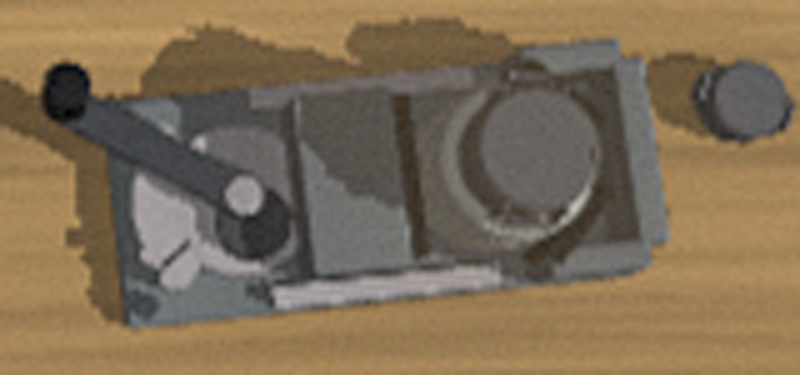

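View pics/sc.png

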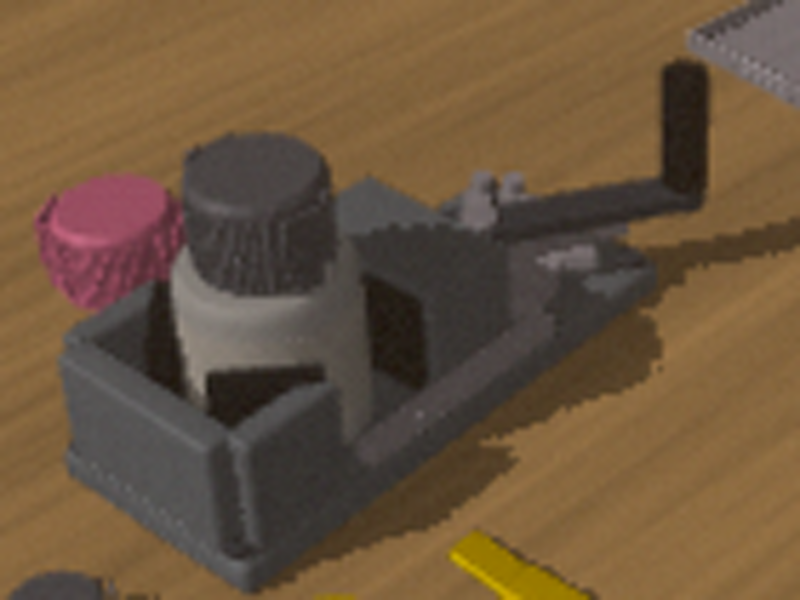

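In the top crop the grip top is at (67,88), the pin head at (245,195), the plate's +y corners at (108,100) and (127,325), and the cap top is centred near (540,150). The engraved notch line is at about (155–190,245–280), and there are dark lugs near (525,70) and (530,213). The scene crop shows the lever open and the tub loose with its cap on.

Run:
```python
from h import *
T=cam("top");S=cam("scene")
C=lambda x,y:(315+(x+.5)/5-.5,200+(y+.5)/5-.5)
D=lambda x,y:(200+(x+.5)/(800/140)-.5,180+(y+.5)/(600/105)-.5)
print("camTop",-T[1].T@T[2])
g,e=tri(T,C(67,88),S,D(686,68));print("grip top",g,e, onz(T,C(67,88),.108))
c,e=tri(T,C(540,150),S,D(257,170));print("cap top",c,e,onz(T,C(540,150),.138),onz(S,D(257,170),.138))
A=onz(T,C(108,100),.016);B=onz(T,C(127,325),.016);E_=onz(T,C(640,275),.016)
print("A",A,"B",B,"|AB|",np.linalg.norm(A-B),"E",E_)
v=A-B;yx=np.arctan2(v[1],v[0]);w=B-E_;yy=np.arctan2(w[1],w[0])-np.pi/2
print("yaw from x edge",yx,"y edge",yy)
for z in(.05,.06,.07): print("pin",onz(T,C(245,195),z))
for yaw in (yx,yy,(yx+yy)/2):
    R=np.array([[np.cos(yaw),-np.sin(yaw)],[np.sin(yaw),np.cos(yaw)]])
    o1=(A+B)[:2]/2-R@[0,.135]   # +y end at y=10... plate centre at -10 -> end at 115
    o1=(A+B)[:2]/2-R@[0,.115]
    o2=c[:2]-R@[0,-.065]
    p=o1+R@[0,.055]; 
    d=g[:2]-p
    print(yaw,"orig",o1,o2,"pivot",p,o2+R@[0,.055],"r",np.linalg.norm(d),"lever",np.arctan2(d[1],d[0])-yaw-.873)
t=cv2.cvtColor(cv2.imread("pics/top1.png"),cv2.COLOR_BGR2HSV)
# tray
m=((t[:,:,1]<60)&(t[:,:,2]>60)).astype(np.uint8);m[:,:195]=0;m[:,285:]=0;m[:205]=0;m[290:]=0
cs=max(cv2.findContours(m,0,2)[0],key=cv2.contourArea);r=cv2.minAreaRect(cs);print(r,onz(T,r[0],.012),[onz(T,q,.012)[:2].round(3) for q in cv2.boxPoints(r)])
```

```text
camTop [ 0.43180754 -0.02581365  1.125183  ]
grip top [ 0.57447829 -0.04778396  0.10919977] 0.004142612426183021 [ 0.57318082 -0.04928628  0.108     ]
cap top [ 0.54058403 -0.25057763  0.13781424] 0.004568317800163646 [ 0.53920747 -0.25239261  0.138     ] [ 0.54252991 -0.24914715  0.138     ]
A [ 0.57980651 -0.07125127  0.016     ] B [ 0.47125033 -0.07814748  0.016     ] |AB| 0.10877500305704359 E [ 0.49150632 -0.32533787  0.016     ]
yaw from x edge 0.06344142732563168 y edge 0.08176220906653331
pin [ 0.52955497 -0.13311634  0.05      ]
pin [ 0.52864585 -0.13211835  0.06      ]
pin [ 0.52773672 -0.13112035  0.07      ]
0.06344142732563168 orig [ 0.53281929 -0.18946802] [ 0.5364631 -0.1857084] pivot [ 0.52933235 -0.13457867] [ 0.53297616 -0.13081904] r 0.09783392722286155 lever 0.15472055665747408
0.08176220906653331 orig [ 0.5349206 -0.1893152] [ 0.5352754  -0.18579478] pivot [ 0.53042869 -0.13449893] [ 0.53078349 -0.13097851] r 0.09726178114046057 lever 0.14602173667042306
0.0726018181960825 orig [ 0.53387029 -0.18939642] [ 0.53586905 -0.18574887] pivot [ 0.5298807  -0.13454131] [ 0.53187946 -0.13089376] r 0.09754887478152736 lever 0.15037046985260405
((237.0, 247.0), (62.0, 64.0), 90.0) [0.51702739 0.16919959 0.012     ] [array([0.594, 0.248]), array([0.591, 0.093]), array([0.442, 0.092]), array([0.444, 0.244])]
```

```bash
cat >> h.py <<'E'
from scipy.spatial.transform import Rotation as Ro
def plan(pos,yaw,n,g,dec=4):
    o=ctrl.get_obs();P=np.array(o["ee_pos"]);R=Ro.from_euler("xyz",o["eef_rot"])
    print("now",P.round(4),np.round(o["eef_rot"],4),"t",o["time_s"])
    P0=P.copy();Rt=Ro.from_euler("xyz",[np.pi,0,yaw]);rv=(R.inv()*Rt).as_rotvec()
    assert abs(rv[2]/n)<=.15,rv
    rows=[]
    for i in range(1,n+1):
        s=np.round(R.inv().apply(P0+(np.array(pos)-P0)*i/n-P),dec);w=np.round((R.inv()*Rt).as_rotvec()/(n-i+1),3)
        assert abs(s).max()<=.05,s
        rows.append([float(x)+0. for x in [*s,*w,g]]);P=P+R.apply(s);R=R*Ro.from_rotvec(w)
    for i in range(0,n,5): print(rows[i:i+5])
E
python3 - <<'E'
from h import *
plan([.573,-.049,.205],1.10,15,1,3)
E
```

```text
now [0.1796 0.5196 0.2049] [-3.1406e+00 -1.0000e-04  2.8088e+00] t 0.1
[[-0.037, -0.027, 0.0, 0.0, 0.0, 0.114, 1.0], [-0.04, -0.023, 0.0, 0.0, 0.0, 0.114, 1.0], [-0.043, -0.018, 0.0, 0.0, 0.0, 0.114, 1.0], [-0.044, -0.013, 0.0, 0.0, 0.0, 0.114, 1.0], [-0.045, -0.009, 0.0, 0.0, 0.0, 0.114, 1.0]]
[[-0.046, -0.002, 0.0, 0.0, 0.0, 0.114, 1.0], [-0.046, 0.002, 0.0, 0.0, 0.0, 0.114, 1.0], [-0.046, 0.008, 0.0, 0.0, 0.0, 0.114, 1.0], [-0.044, 0.012, 0.0, 0.0, 0.0, 0.114, 1.0], [-0.043, 0.018, 0.0, 0.0, 0.0, 0.114, 1.0]]
[[-0.04, 0.022, 0.0, 0.0, 0.0, 0.114, 1.0], [-0.037, 0.027, 0.0, 0.0, 0.0, 0.114, 1.0], [-0.035, 0.031, 0.0, 0.0, 0.0, 0.114, 1.0], [-0.03, 0.035, 0.0, 0.0, 0.001, 0.113, 1.0], [-0.026, 0.037, 0.0, 0.0, 0.0, 0.114, 1.0]]
```

Request:
jog_arm([
  [-0.037,-0.027,0,0,0,0.114,1],
  [-0.04,-0.023,0,0,0,0.114,1],
  [-0.043,-0.018,0,0,0,0.114,1],
  [-0.044,-0.013,0,0,0,0.114,1],
  [-0.045,-0.009,0,0,0,0.114,1],
])

```text
time_s: 0.6
ee_pos: [0.3109, 0.3285, 0.2053]
eef_rot: [-3.141, 0.0, 2.234]
force: [0.3, -0.1, -0.0]
grip_width: 0.0938
grip_force: 0.0
```

Request:
jog_arm([
  [-0.046,-0.002,0,0,0,0.114,1],
  [-0.046,0.002,0,0,0,0.114,1],
  [-0.046,0.008,0,0,0,0.114,1],
  [-0.044,0.012,0,0,0,0.114,1],
  [-0.043,0.018,0,0,0,0.114,1],
])

```text
time_s: 1.1
ee_pos: [0.4427, 0.1386, 0.2054]
eef_rot: [-3.142, -0.0, 1.664]
force: [1.4, 0.7, -0.1]
grip_width: 0.0941
grip_force: 0.0
```

Request:
jog_arm([
  [-0.04,0.022,0,0,0,0.114,1],
  [-0.037,0.027,0,0,0,0.114,1],
  [-0.035,0.031,0,0,0,0.114,1],
  [-0.03,0.035,0,0,0,0.113,1],
  [-0.026,0.037,0,0,0,0.114,1],
])

```text
time_s: 1.6
ee_pos: [0.5735, -0.05, 0.2051]
eef_rot: [-3.141, 0.0, 1.095]
force: [0.9, 1.6, 0.0]
grip_width: 0.0939
grip_force: 0.0
```

Run:
```python
from h import *
o=ctrl.get_obs();W=cam("wrist");im=ctrl.camera("wrist")[:,:,::-1];np.savez("w1.npz",K=W[0],R=W[1],t=W[2])
cv2.imwrite("pics/w1.png",im);print(o["ee_pos"],o["eef_rot"],o["time_s"],o["joint_vel"].round(3),-W[1].T@W[2])
print(proj(W,[.573,-.049,.108]),proj(W,[.54,-.2506,.138]),proj(W,[.53,-.133,.055]))
```

```text
[ 0.57354729 -0.05003704  0.20512627] [-3.14110832e+00  8.42838022e-05  1.09490294e+00] 1.6 [-0.598  0.62  -0.821  0.002  0.197  0.537] [0.60940278 0.02012355 0.38493104]
[320.08443203 201.52439046] [389.13292445 415.34441692] [320.48095241 273.04007439]
```

View pics/w1.png

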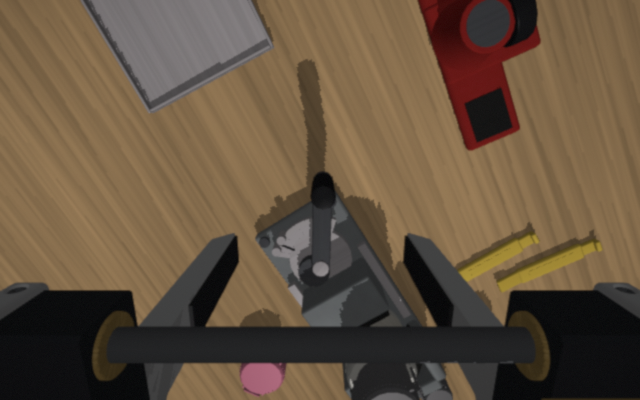

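The grip stands midway between the fingers at (322,195) and the pin head is at (320,269). Both match my projections, so I'll go down and close on the grip.

Request:
jog_arm([
  [0,0,0.03,0,0,0,1],
  [0,0,0.04,0,0,0,0.6],
  [0,0,0.04,0,0,0,0.2],
  [0,0,0.021,0,0,0,-0.3],
  [0,0,0,0,0,0,-1],
], squeeze=25)

```text
time_s: 2.15
ee_pos: [0.571, -0.048, 0.0713]
eef_rot: [-3.136, 0.002, 1.1]
force: [-0.2, 0.4, -0.2]
grip_width: 0.0654
grip_force: 0.0
```

Request:
jog_arm([
  [0,0,0,0,0,0,-1],
  [0,0,0,0,0,0,-1],
  [0,0,0,0,0,0,-1],
])

```text
time_s: 2.45
ee_pos: [0.5735, -0.0483, 0.0759]
eef_rot: [3.139, -0.001, 1.1]
force: [0.9, 0.0, 0.2]
grip_width: 0.0416
grip_force: 0.0
```

Request:
jog_arm([
  [0,0,0,0,0,0,-1],
  [0,0,0,0,0,0,-1],
  [0,0,0,0,0,0,-1],
  [0,0,0,0,0,0,-1],
])

```text
time_s: 2.85
ee_pos: [0.5731, -0.0482, 0.0749]
eef_rot: [3.141, -0.0, 1.1]
force: [-0.5, 0.6, 4.4]
grip_width: 0.021
grip_force: 25.0
```

Request:
jog_arm([
  [-0.0006,-0.0107,0,0,0,-0.113,-1],
  [-0.0006,-0.0107,0,0,0,-0.113,-1],
  [-0.0006,-0.0107,0,0,0,-0.113,-1],
  [-0.0006,-0.0107,0,0,0,-0.113,-1],
])

```text
time_s: 3.25
ee_pos: [0.5318, -0.0381, 0.0749]
eef_rot: [3.14, 0.001, 1.557]
force: [3.9, -6.4, 1.4]
grip_width: 0.0216
grip_force: 25.0
```

Request:
jog_arm([
  [-0.0006,-0.0107,0,0,0,-0.113,-1],
  [-0.0006,-0.0107,0,0,0,-0.113,-1],
  [-0.0006,-0.0107,0,0,0,-0.113,-1],
])

```text
time_s: 3.55
ee_pos: [0.5007, -0.0432, 0.0749]
eef_rot: [3.139, 0.002, 1.896]
force: [10.2, -6.8, -3.8]
grip_width: 0.0212
grip_force: 25.0
```

Request:
jog_arm([
  [-0.0012,-0.0107,0,0,0,-0.113,-1],
  [-0.001,-0.0107,0,0,0,-0.113,-1],
  [-0.0008,-0.0107,0,0,0,-0.113,-1],
  [0,-0.001,0,0,0,0,-1],
])

```text
time_s: 3.95
ee_pos: [0.4713, -0.06, 0.0748]
eef_rot: [3.141, 0.001, 2.234]
force: [1.6, -0.5, 1.5]
grip_width: 0.0217
grip_force: 25.0
```

Run:
```python
from h import *
o=ctrl.get_obs();p=np.array(o["ee_pos"]);d=p[:2]-[.530,-.133];print(d,np.hypot(*d),np.arctan2(d[1],d[0])-.073-.873,o["force"],o["moment"])
```

```text
[-0.05866434  0.07303531] 0.09367849679408094 1.301505243386315 [ 1.55303769 -0.45158188  1.45835433] [-0.02319725 -0.26291514  0.40968045]
```

Request:
jog_arm([
  [0,0,0,0,0,0,1],
  [0,0,0,0,0,0,1],
  [0,0,-0.02,0,0,0,1],
  [0,0,-0.05,0,0,0,1],
  [0,0,-0.05,0,0,0,1],
])

```text
time_s: 4.45
ee_pos: [0.4707, -0.0591, 0.1954]
eef_rot: [-3.14, -0.002, 2.229]
force: [0.0, -0.1, -0.4]
grip_width: 0.058
grip_force: 0.0
```

Run:
```python
from h import *
plan([.539,-.251,.215],1.64,6,1,3)
```

```text
now [ 0.4707 -0.0591  0.1954] [-3.1400e+00 -2.0000e-03  2.2289e+00] t 4.45
[[-0.032, -0.011, -0.003, 0.0, 0.0, 0.098, 1.0], [-0.033, -0.007, -0.004, 0.0, 0.0, 0.098, 1.0], [-0.034, -0.004, -0.003, -0.001, 0.0, 0.098, 1.0], [-0.034, -0.001, -0.003, 0.0, 0.0, 0.098, 1.0], [-0.034, 0.003, -0.004, -0.001, -0.001, 0.098, 1.0]]
[[-0.033, 0.006, -0.003, 0.0, 0.0, 0.099, 1.0]]
```

Request:
jog_arm([
  [-0.032,-0.011,-0.005,0,0,0.098,1],
  [-0.033,-0.007,-0.005,0,0,0.098,1],
  [-0.034,-0.004,-0.005,0,0,0.098,1],
  [-0.034,-0.001,-0.005,0,0,0.098,1],
  [-0.034,0.003,0,0,0,0.098,1],
])

```text
time_s: 4.95
ee_pos: [0.5291, -0.2207, 0.2148]
eef_rot: [3.141, 0.0, 1.735]
force: [0.2, 1.3, 0.7]
grip_width: 0.0937
grip_force: 0.0
```

Request:
jog_arm([
  [-0.033,0.006,0,0,0,0.099,1],
  [0,0,0,0,0,0,1],
  [0,0,0,0,0,0,1],
])

```text
time_s: 5.25
ee_pos: [0.5399, -0.251, 0.2137]
eef_rot: [-3.14, -0.001, 1.64]
force: [-0.4, -0.7, 0.5]
grip_width: 0.0939
grip_force: 0.0
```

Run:
```python
from h import *
o=ctrl.get_obs();W=cam("wrist");im=ctrl.camera("wrist")[:,:,::-1];np.savez("w2.npz",K=W[0],R=W[1],t=W[2])
cv2.imwrite("pics/w2.png",im);print(o["ee_pos"],o["eef_rot"],o["time_s"],np.abs(o["joint_vel"]).max())
cv2.imwrite("pics/w2c.png",cv2.resize(im[60:360,160:480],(800,600*0+750))[:600])
```

```text
[ 0.5398631  -0.25098927  0.21365401] [-3.14038698e+00 -9.23243831e-04  1.64027237e+00] 5.25 0.025350970298815684
```

View pics/w2.png

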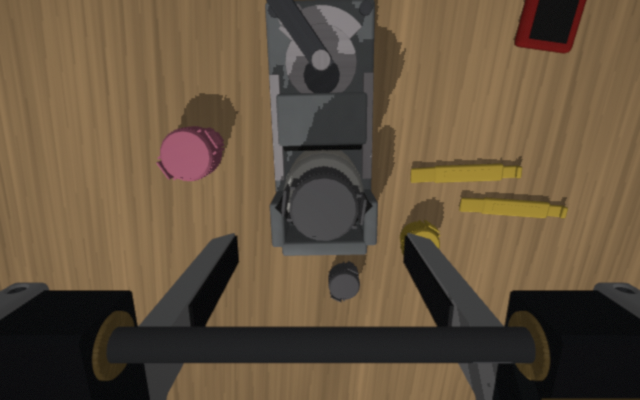

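The cap is centred near (324,204), with dark lugs at about (277,200) and (371,200). I'll zoom in to get the tab bearing.

Run:
```python
from h import *
im=cv2.imread("pics/w2.png")
c=cv2.resize(im[150:260,255:395],(763,600),interpolation=cv2.INTER_CUBIC)
c=np.clip(255*(c/255.)**.6,0,255).astype(np.uint8)
cv2.imwrite("pics/w2z.png",c)
z=np.load("w2.npz");W=(z["K"],z["R"],z["t"])
print(-W[1].T@W[2]);
for P in ([.5399,-.251,.138],[.5399,-.251,.122],[.5729,-.2487,.122],[.5069,-.2533,.122]):
  q=proj(W,P);print(q,(q-[255,150])*5.45)
```

```text
[ 0.53462299 -0.17241951  0.39354052]
[320.89723762 210.13688655] [359.13994505 327.74603171]
[320.91355093 204.45518882] [359.22885256 296.78077906]
[360.78898993 204.47313284] [576.5499951  296.87857396]
[281.05241047 204.43725123] [141.98563705 296.68301923]
```

View pics/w2z.png

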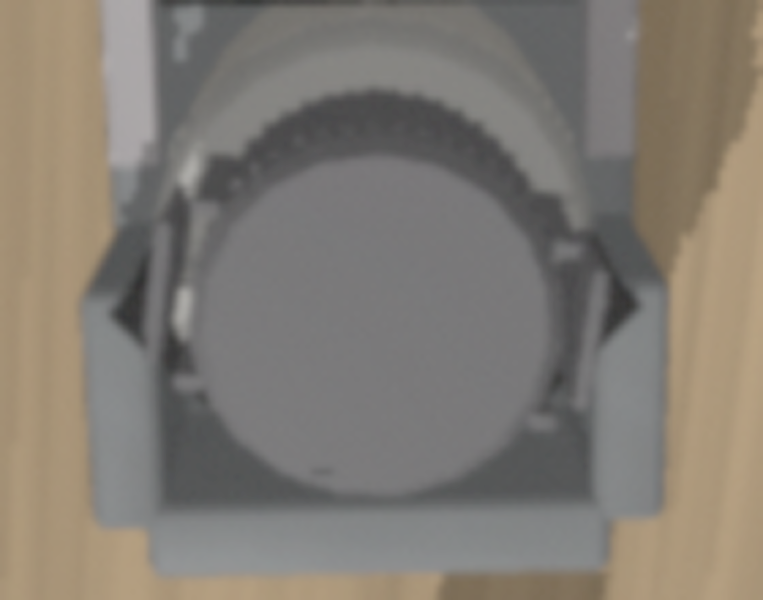

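The crop shows the two tab plates' upper edges, the left from (163,225) to (150,370) and the right from (603,275) to (580,405). They are tilted a few degrees from the tool's y axis.

Run:
```python
from h import *
z=np.load("w2.npz");W=(z["K"],z["R"],z["t"]);T=cam("top")
C=lambda x,y:(255+(x+.5)/5.45-.5,150+(y+.5)/5.45-.5)
L=[onz(W,C(*p),.134)[:2] for p in [(163,225),(150,370),(603,275),(580,405)]]
a=(L[0]+L[1])/2;b=(L[2]+L[3])/2;d=b-a
print("mid",(a+b)/2,"across",np.hypot(*d),"bearing",np.arctan2(d[1],d[0]),"widths",np.hypot(*(L[0]-L[1])),np.hypot(*(L[2]-L[3])))
for u in (L[0]-L[1],L[2]-L[3]): print(np.arctan2(u[1],u[0])-np.pi/2)
print("cap top",onz(W,C(373,324),.138), "disc dia",np.hypot(*(onz(W,C(195,320),.138)-onz(W,C(552,320),.138))[:2]))
# lever check
g=onz(W,(321,60),.055);print("pin",g)
```

```text
mid [ 0.5417925  -0.25050447] across 0.06382484173114268 bearing -0.031247473225085122 widths 0.02211185209452989 0.02012133375623709
-0.04536117976256748
-0.06506715474770552
cap top [ 0.54150651 -0.24998681  0.138     ] disc dia 0.05130931632129015
pin [ 0.53157577 -0.13157634  0.055     ]
```

Run:
```python
from h import *
plan([.5415,-.2503,.109],1.53,4,1,4)
```

```text
now [ 0.5399 -0.2504  0.214 ] [-3.1408e+00 -7.0000e-04  1.6415e+00] t 5.3
[[0.0, 0.0004, 0.0262, 0.0, 0.0, 0.028, 1.0], [0.0, 0.0005, 0.0263, 0.0, 0.0, 0.028, 1.0], [0.0, 0.0004, 0.0262, 0.0, 0.0, 0.028, 1.0], [0.0, 0.0004, 0.0263, -0.001, -0.001, 0.027, 1.0]]
```

Request:
jog_arm([
  [0,0.0005,0.026,0,0,0.028,1],
  [0,0.0005,0.026,0,0,0.028,1],
  [0,0.0005,0.026,0,0,0.028,1],
  [0,0,0.026,0,0,0.027,1],
  [0,0,0,0,0,0,0.5],
], squeeze=22)

```text
time_s: 5.8
ee_pos: [0.5401, -0.2491, 0.1076]
eef_rot: [-3.137, -0.002, 1.531]
force: [0.9, -0.3, 0.4]
grip_width: 0.0888
grip_force: 0.0
```

Request:
jog_arm([
  [0,0,0,0,0,0,-1],
  [0,0,0,0,0,0,-1],
  [0,0,0,0,0,0,-1],
  [0,0,0,0,0,0,-1],
  [0,0,0,0,0,0,-1],
])

```text
time_s: 6.3
ee_pos: [0.5421, -0.2511, 0.112]
eef_rot: [3.14, 0.001, 1.53]
force: [-0.6, 2.1, 7.1]
grip_width: 0.0555
grip_force: 22.0
```

Both tabs are in fully (55.5 mm across). Next I turn the cap.

Request:
jog_arm([
  [0,0,0,0,0,0,-1],
  [0,0,0,0,0,-0.07,-1],
  [0,0,0,0,0,-0.14,-1],
  [0,0,0,0,0,-0.14,-1],
])

```text
time_s: 6.7
ee_pos: [0.5422, -0.2513, 0.1121]
eef_rot: [3.14, 0.002, 1.885]
force: [0.1, 1.0, 6.3]
grip_width: 0.0555
grip_force: 22.0
```

Request:
jog_arm([
  [0,0,0,0,0,-0.14,-1],
  [0,0,0,0,0,-0.14,-1],
  [0,0,0,0,0,-0.14,-1],
  [0,0,0,0,0,-0.14,-1],
])

```text
time_s: 7.1
ee_pos: [0.5422, -0.2513, 0.112]
eef_rot: [3.141, 0.003, 2.446]
force: [-0.0, 0.2, 7.2]
grip_width: 0.0558
grip_force: 22.0
```

Request:
jog_arm([
  [0,0,0,0,0,-0.14,-1],
  [0,0,0,0,0,-0.14,-1],
  [0,0,0,0,0,-0.14,-1],
  [0,0,0,0,0,-0.07,-1],
  [0,0,0,0,0,0,-1],
])

```text
time_s: 7.6
ee_pos: [0.5422, -0.2513, 0.1121]
eef_rot: [-3.141, 0.003, 2.933]
force: [0.2, 1.6, 7.3]
grip_width: 0.0551
grip_force: 22.0
```

Run:
```python
from h import *
o=ctrl.get_obs();print(o["force"],o["moment"],o["qpos"])
```

```text
[0.24821417 1.55297336 7.31936964] [0.11051125 0.00329451 0.01980435] [-4.95299896e-01  4.90561249e-01  1.48202780e+00  7.33299426e-05
  1.16605137e+00 -1.85719322e+00]
```

Request:
jog_arm([
  [0,0,-0.005,0,0,0,-1],
  [0,0,-0.01,0,0,0,-1],
  [0,0,-0.015,0,0,0,-1],
  [0,0,-0.02,0,0,0,-1],
])

```text
time_s: 8.0
ee_pos: [0.5412, -0.2508, 0.1615]
eef_rot: [3.141, -0.001, 2.93]
force: [0.2, 0.2, -0.5]
grip_width: 0.0553
grip_force: 22.0
```

Run:
```python
from h import *
o=ctrl.get_obs();W=cam("wrist");im=ctrl.camera("wrist")[:,:,::-1];cv2.imwrite("pics/w3.png",im)
plan([.518,.169,.175],2.93,12,-1,3)
```

```text
now [ 0.5424 -0.2514  0.1655] [-3.1403  0.0042  2.9298] t 8.05
[[0.009, 0.034, -0.001, 0.0, 0.0, 0.0, -1.0], [0.01, 0.034, -0.001, 0.0, 0.0, 0.0, -1.0], [0.009, 0.033, -0.001, 0.0, 0.0, 0.0, -1.0], [0.009, 0.034, 0.0, 0.0, 0.0, 0.0, -1.0], [0.01, 0.034, -0.001, 0.0, 0.001, 0.0, -1.0]]
[[0.009, 0.034, -0.001, 0.0, 0.0, 0.0, -1.0], [0.009, 0.034, -0.001, 0.0, 0.001, 0.0, -1.0], [0.01, 0.034, -0.001, 0.0, 0.0, 0.0, -1.0], [0.009, 0.033, -0.001, 0.0, 0.001, 0.0, -1.0], [0.01, 0.034, -0.001, 0.0, 0.0, 0.0, -1.0]]
[[0.009, 0.034, 0.0, -0.001, 0.001, 0.0, -1.0], [0.009, 0.034, -0.001, 0.0, 0.0, 0.0, -1.0]]
```

View pics/w3.png

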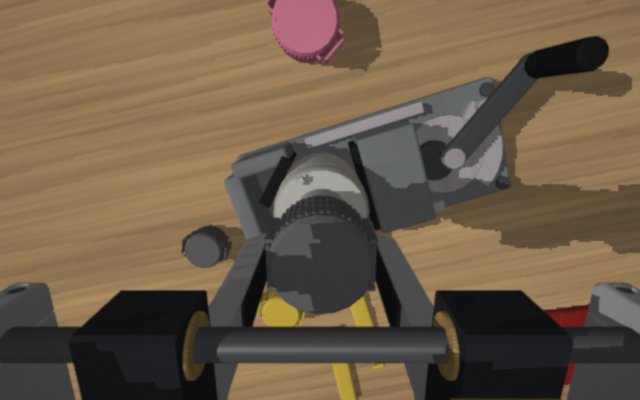

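The cap is held between the fingers at (322,260). The tub stands in the vise with its neck at (320,190), and the lever is across with its grip at (590,52). I'll carry the cap to the tray.

Request:
jog_arm([
  [0.004,0.017,-0.005,0,0,0,-1],
  [0.01,0.034,-0.005,0,0,0,-1],
  [0.01,0.034,0,0,0,0,-1],
  [0.009,0.034,0,0,0,0,-1],
  [0.009,0.034,0,0,0,0,-1],
])

```text
time_s: 8.55
ee_pos: [0.5318, -0.0903, 0.1703]
eef_rot: [3.141, -0.001, 2.93]
force: [-0.5, -1.0, -0.3]
grip_width: 0.0555
grip_force: 22.0
```

Request:
jog_arm([
  [0.009,0.034,0,0,0,0,-1],
  [0.009,0.034,0,0,0,0,-1],
  [0.009,0.034,0,0,0,0,-1],
  [0.009,0.034,0,0,0,0,-1],
  [0.009,0.034,0,0,0,0,-1],
])

```text
time_s: 9.05
ee_pos: [0.5233, 0.0853, 0.1703]
eef_rot: [-3.141, -0.001, 2.93]
force: [0.1, -1.0, -0.9]
grip_width: 0.0553
grip_force: 22.0
```

Request:
jog_arm([
  [0.009,0.034,0,0,0,0,-1],
  [0.009,0.034,0,0,0,0,-1],
  [0.005,0.017,0,0,0,0,-1],
  [0,0,0,0,0,0,-1],
])

```text
time_s: 9.45
ee_pos: [0.5186, 0.1735, 0.1701]
eef_rot: [-3.141, -0.001, 2.933]
force: [-1.0, 0.4, -0.7]
grip_width: 0.0552
grip_force: 22.0
```

Run:
```python
from h import *
plan([.518,.169,.06],2.93,4,-1,3)
```

```text
now [0.5186 0.1735 0.1701] [-3.1415e+00 -9.0000e-04  2.9328e+00] t 9.45
[[0.0, -0.001, 0.028, 0.0, 0.0, 0.001, -1.0], [0.0, -0.001, 0.027, 0.0, 0.0, 0.001, -1.0], [0.0, -0.001, 0.028, 0.0, 0.0, 0.0, -1.0], [0.0, -0.002, 0.027, 0.0, -0.001, 0.001, -1.0]]
```

Request:
jog_arm([
  [0,-0.001,0.03,0,0,0,-1],
  [0,-0.001,0.04,0,0,0,-1],
  [0,-0.001,0.04,0,0,0,-1],
  [0,-0.001,0.025,0,0,0,-1],
  [0,0,0.008,0,0,0,-1],
])

```text
time_s: 9.95
ee_pos: [0.5171, 0.1662, 0.0249]
eef_rot: [-3.14, -0.004, 2.929]
force: [0.4, -0.7, -0.5]
grip_width: 0.0559
grip_force: 22.0
```

Request:
jog_arm([
  [0,0,0,0,0,0,-1],
  [0,0,0.003,0,0,0,-1],
  [0,0,0,0,0,0,-1],
])

```text
time_s: 10.25
ee_pos: [0.5195, 0.1673, 0.0256]
eef_rot: [3.141, 0.002, 2.93]
force: [-0.4, -0.3, -0.3]
grip_width: 0.0556
grip_force: 22.0
```

Request:
jog_arm([
  [0,0,0.004,0,0,0,-1],
  [0,0,0.002,0,0,0,-1],
  [0,0,0,0,0,0,-1],
])

```text
time_s: 10.55
ee_pos: [0.5188, 0.1672, 0.0183]
eef_rot: [-3.141, -0.0, 2.93]
force: [0.3, -0.9, -0.9]
grip_width: 0.0556
grip_force: 22.0
```

Request:
jog_arm([
  [0,0,0.0015,0,0,0,-1],
  [0,0,0,0,0,0,-1],
])

```text
time_s: 10.75
ee_pos: [0.519, 0.1672, 0.0171]
eef_rot: [3.141, 0.0, 2.93]
force: [0.0, 0.2, 0.4]
grip_width: 0.0555
grip_force: 22.0
```

Request:
jog_arm([
  [0,0,0.001,0,0,0,-1],
  [0,0,0,0,0,0,-1],
])

```text
time_s: 10.95
ee_pos: [0.5191, 0.1672, 0.017]
eef_rot: [3.141, 0.0, 2.93]
force: [-5.6, -1.9, 12.3]
grip_width: 0.0557
grip_force: 22.0
```

Request:
jog_arm([
  [0,0,0.001,0,0,0,-1],
  [0,0,0,0,0,0,-1],
])

```text
time_s: 11.15
ee_pos: [0.5192, 0.1672, 0.0168]
eef_rot: [3.141, 0.001, 2.93]
force: [-9.6, -4.2, 24.1]
grip_width: 0.0559
grip_force: 22.0
```

Request:
jog_arm([
  [0,0,-0.0015,0,0,0,-1],
  [0,0,0,0,0,0,-1],
  [0,0,0,0,0,0,0.3],
  [0,0,0,0,0,0,1],
  [0,0,0,0,0,0,1],
])

```text
time_s: 11.65
ee_pos: [0.5189, 0.1672, 0.0164]
eef_rot: [3.142, 0.0, 2.93]
force: [-0.3, 1.3, -0.2]
grip_width: 0.0736
grip_force: 0.0
```

Request:
jog_arm([
  [0,0,0,0,0,0,1],
  [0,0,0,0,0,0,1],
  [0,0,0,0,0,0,1],
])

```text
time_s: 11.95
ee_pos: [0.5188, 0.1671, 0.0163]
eef_rot: [-3.141, -0.0, 2.93]
force: [1.0, -0.3, -0.8]
grip_width: 0.0935
grip_force: 0.0
```

Request:
jog_arm([
  [0,0,-0.02,0,0,0,1],
  [0,0,-0.04,0,0,0,1],
  [0,0,-0.05,0,0,0,1],
  [0,0,-0.05,0,0,0,1],
  [0,0,-0.02,0,0,0,1],
])

```text
time_s: 12.45
ee_pos: [0.52, 0.1675, 0.2014]
eef_rot: [3.139, 0.006, 2.93]
force: [-0.5, 0.4, -1.1]
grip_width: 0.094
grip_force: 0.0
```

Request:
jog_arm([
  [0.045,0,0,0,0,0,1],
  [0.045,0,0,0,0,0,1],
  [0.045,0,0,0,0,0,1],
  [0,0,0,0,0,0,1],
])

```text
time_s: 12.85
ee_pos: [0.3835, 0.1962, 0.1966]
eef_rot: [3.141, -0.0, 2.932]
force: [0.1, 0.7, -0.1]
grip_width: 0.094
grip_force: 0.0
```

Run:
```python
from h import *
print(ctrl.get_obs()["ee_pos"])
t=ctrl.camera("top")[:,:,::-1];s=ctrl.camera("scene")[:,:,::-1]
a=cv2.resize(t[100:300,170:490],(800,500))
b=cv2.resize(s[160:285,200:450],(800,400))
cv2.imwrite("pics/f.png",cv2.resize(np.vstack([a,b]),(534,600)))
```

```text
[0.38348441 0.19615326 0.19663348]
```

View pics/f.png

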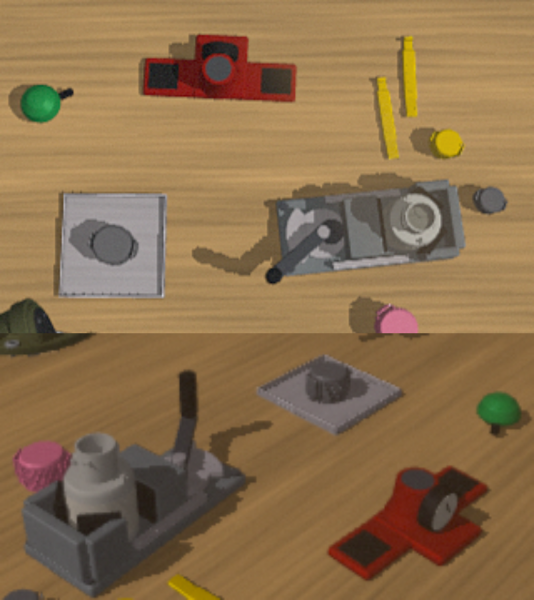

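The cap stands upright in the tray at (113,244), the lever grip is at (273,276) and the tub is open in the vise. One last check is the lever angle.

Run:
```python
from h import *
t=ctrl.camera("top")[:,:,::-1]
m=(t[255:275,320:345].max(2)<38).astype(np.uint8);n,l,st,ce=cv2.connectedComponentsWithStats(m);i=1+st[1:,4].argmax();p=ce[i]+[320,255]
g=onz(cam("top"),p,.108);d=g[:2]-[.5305,-.1325];print(p,st[i],g,np.hypot(*d),np.arctan2(d[1],d[0])-.073-.873)
```

```text
[333.12121212 264.39393939] [10  6  8  9 33] [ 0.468644   -0.05873169  0.108     ] 0.09627007656270863 1.3225861905229188
```

```bash
python3 -c "
from station import ctrl
print(ctrl.hand_in())"
```

```text
the job is handed in; nothing more can be done
None
```

The job is handed in: the vise lever is past its horn and resting in the notch (read as about 1.32 rad in the top view), the open tub stands clamped, the cap is upright in the steel tray, and I saw nothing else disturbed; it took about 13 s of the 58 s, and no verdict came back.

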